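# Tug the dish chest's lid, free it if it is caught, and hold it open

## Task

Tug the lid of the grey dish chest by its black handle, before touching the orange slide, to learn whether it is caught: one end of the slide's travel locks the lid and the other end frees it, but nothing shows which. If the lid comes up freely, just go on lifting; if it gives only a few millimetres, let it back down, push the slide fully across to its other end and lift again. Finish while gripping the handle with the lid held still about half open, roughly 45 degrees, and leave the things standing around the chest where they are.

Things in the scene. Friction and masses are not known exactly. Their poses are not given: they have to be found in the camera images.
- chest: Fixed grey chest for culture dishes, 200 (x) x 240 (y) x 85 mm high without lid. Origin: middle of its underside, on the worktop; x points from its front (handle side, to the robot) to its rear (hinge side), y to its left, z up. The shut lid's top face is 96 mm above the worktop. Hidden inside, brackets decide which end of the slide's travel locks the lid; it changes from start to start.
- lid_hinge (a point): Middle of the lid's hinge axis, which runs along the chest's y axis at the rear rim: 104 mm behind the chest's origin and 85 mm above the worktop.
- lid (a joint): Opening angle of the lid (rad): 0 shut, grows as the front edge rises, stop at 1.35; 0.79 is half open. The lid (about 0.4 kg) has no stay and falls shut when let go. Locked, it still gives freely to about 0.03 rad (6 mm at the handle) before the hook bites; free, it lifts with 2 to 4 N at the handle.
- handle: Handle on the lid near its front edge: a straight round black sleeve, 14 mm thick and 96 mm long, along the chest's y axis, turning freely on a rod between two steel posts 110 mm apart (12 mm thick). Origin at the sleeve's middle.
- handle_mid (a point): Middle of the handle's black bar: grip it here from above, fingers closing along the chest's x axis; the sleeve turns on its rod, so the gripper may keep its direction as the lid swings. Its centre is 48 mm above the lid's face and, with the lid shut, 188 mm in front of and 59 mm above the hinge axis.
- slide (a joint): Position of the slide along its slot in the lid (m): 0 at the start, at the stop on the chest's -y side (right as the robot sees it); 0.030 at the stop on the +y side. It moves with about 2 N and stays where left. At one of the two stops the lid is free; at the other, and near the middle of the travel, it is locked. Move it only with the lid shut down.
- slide_knob (a point): Middle of the orange grip of the slide, on the lid between the handle and the hinge, 94 mm behind the bar: 12 mm (along chest x) x 22 mm (along chest y) x 28 mm high, this point 20 mm above the lid's face, the grip's top 12 mm above this point.
- flask_yellow_mid (a point): Bystander: stoppered conical flask with yellow liquid, 82 mm wide, 144 mm high; point on its axis, half-way up.
- bottle_purple_mid (a point): Bystander: small bottle with purple liquid and red cap, 46 mm wide, 105 mm high; point on its axis, half-way up.
- cup_clear_mid (a point): Bystander: glass beaker, 72 mm wide, 92 mm high; point on its axis, half-way up.
- marker_blue_mid (a point): Bystander: blue and white marker pen lying flat, 135 mm long, 17 mm thick; point at its middle.

How it is judged:
On the way, in this order (a step that is already met when the one before it is completed fails the run):
1. the lid is tugged up by its handle before the slide is touched (value of joint lid above 0.015 rad and value of joint slide below 0.004 m and contact force between the fingers and handle above 0.5 N), for 0.1 s.
2. the lid is lifted half open by its handle (value of joint lid above 0.55 rad and contact force between the fingers and handle above 0.5 N), for 0.1 s.
At the end, for the whole second after the job is handed in: The lid stands still (under 0.15 rad/s) between 0.55 and 1.05 rad open, held by the fingers on its handle (over 0.5 N), and the flask, bottle, beaker and marker are within 30 mm of where they stood (all of step 2 and value of joint lid below 1.05 rad and velocity of joint lid between -0.15 and 0.15 rad/s and distance of each of flask_yellow_mid, bottle_purple_mid, cup_clear_mid, marker_blue_mid from where it was at the start of the episode below 0.03 m); the arm keeps its last pose, push and grip.
It also fails if it takes over 48 s, if anything falls off the work surface, if the arm or the gripper's body presses on something with over 40 N, if the wrist force passes 120 N, or if a joint passes its speed limit or range.

## Robot

A 6-joint arm with a two-finger parallel gripper is mounted at the origin on a cart in front of the work surface, level with it; the furniture and walls round the work are solid. World frame = base frame: x ahead of the robot, y to its left, z up, the work surface at z = 0. Lengths are in m, angles in rad, forces in N, time in s.
With the tool pointing down it reaches from about 0.3 to 0.75 m from the base axis. Payload 8.5 kg.
Tool frame: the origin (TCP) lies between the finger pads; the fingertips stand 22 mm ahead of it and the grasp point (between the pads) lies 3 mm ahead of it (env.finger_overhang is the distance from the TCP to the fingertips, in m); x points along the fingers, y is the direction in which the jaws open and shut, and the axes are right-handed (so a half turn about x gives the same grasp; the last joint's range is limited). The gripper opens to 88 mm and grips with 3 to 60 N. Pads are 18 mm wide; open, the fingers measure 123 mm over their backs; the gripper's body (75 mm by 187 mm) begins 45 mm behind the grasp point.
Start: joints at [1.047, 0.381, 1.297, -0, 1.464, -0.215], TCP at [0.167, 0.524, 0.261] pointing down, gripper open.
Joint ranges: [-3.11, 3.11], [-0.89, 2.33], [0.22, 2.48], [-1.42, 4.56], [0.17, 2.85], [-2.88, 2.88]. Speed limits (rad/s): [2.39, 2.39, 3.14, 3.14, 3.14, 3.14].

## Interface

Orientations are given as a rotation vector (axis times angle).
In Python, from rig import sensors, viewer, env gives the robot as it stands.
- The arm moves only by the shell command python3 -m jog 'ROWS' [FORCE]. ROWS is JSON, a list of rows, each a list of 3 entries, a list of its own where there are three numbers: the turn, a rotation vector about the world's x, y, z in rad, then the shift along the world's x, y, z in m, then the closure, from 0 (fully open) to 1 (shut). A call has 1 to 12 rows; each row shifts and turns the commanded pose from where the row before left it; what a row does not reach is not made up. A row lasts 1/8 s, in which the tool goes at most 62.5 mm and 10.7 degrees, less where a joint would pass 70% of its speed; a pose out of reach is approached as far as the arm can. A call with a gripper value outside its range is refused whole. The fingers move at their own pace and stop on an object; FORCE is the grip in N (left out, the last holds). Time passes only in rows, so rows that do not move let the fingers close. It gives the time, the measured TCP pose, the force and the opening at its end, in the units of the state.
- sensors.state(): the state, without advancing time (a new reading comes with each control period).
- viewer.snapshot(name): name is "scene" or "top" or "wrist"; returns a dict with "color" (420x560x3 uint8, blue, green, red), "intrinsics" (3x3 intrinsics, pixels), "dist_coeffs" ([k1, k2, p1, p2, k3] as OpenCV has them; the pictures are not rectified), "world_from_camera" (4x4, takes a point from camera to world coordinates). Camera axes: x right, y down, z forward; pixel columns grow to the right and rows downward; lengths in m; the calibration is good to about 2 mm. A picture is of the moment at which its call begins. There is no depth.
- env.close_job(): hands the job in, once; it reports no verdict.
The state is a dict: "t": time; "qpos": joint angles; "qd": joint speeds; "tau": joint torques, N m; "tool_pos": TCP position; "ee_rot": TCP orientation; "contact_force": force on the tool from outside, world axes, zero at the start; "moment": the same for the moment, N m; "opening": opening from 0.0 (shut) to 1.0 (fully open).
Only numpy, scipy, OpenCV 4.12 (cv2) and the standard library are available. Lean on these libraries where they do the work, as an engineer would, in place of code of your own. Each camera call takes 0.05 s, during which the arm holds its last target. There are 200 camera calls.

## Working session

There is one attempt and no reset: what is moved stays moved. The work goes in short steps, Python scripts to look and compute and a shell command to move; the robot and the scene stay as the last step left them, time stands still between calls to the robot, and variables do not carry over. Pictures are saved under pics/ and viewed, about 8 in all and at most 12, crops included, and the job is handed in when it is done.

```bash
mkdir -p pics
python3 - <<'E'
from rig import sensors, viewer, env
import cv2
s=sensors.state(); print({k:s[k] for k in('t','tool_pos','ee_rot','contact_force','opening')})
for n in('scene','top'):
    d=viewer.snapshot(n); cv2.imwrite(f'pics/{n}1.png',d['color']); print(n,d['intrinsics'],d['dist_coeffs'],d['world_from_camera'])
E
```

```text
{'t': 0.0, 'tool_pos': array([0.16703253, 0.52376865, 0.26014482]), 'ee_rot': array([ 0.2413301 ,  1.55768292, -0.24342336]), 'contact_force': array([-0.18514566, -1.03819553, -0.35833372]), 'opening': 0.9973523280488984}
scene [[410.83137299   0.         284.25853387]
 [  0.         410.83137299 207.62980186]
 [  0.           0.           1.        ]] [-0.1226254  0.         0.         0.         0.       ] [[ 0.84853097 -0.41352435  0.33014059  0.2062395 ]
 [-0.52888881 -0.64336024  0.55350179 -0.54853516]
 [-0.01648714 -0.64427108 -0.76461948  0.92856382]
 [ 0.          0.          0.          1.        ]]
top [[468.88741909   0.         283.02754425]
 [  0.         468.88741909 208.99927866]
 [  0.           0.           1.        ]] [-0.00624552  0.          0.          0.          0.        ] [[-0.01435373 -0.99460604  0.1027268   0.42928665]
 [-0.99948889  0.01133701 -0.02989035  0.04716263]
 [ 0.0285645  -0.10310333 -0.99426041  1.267377  ]
 [ 0.          0.          0.          1.        ]]
```

View pics/top1.png

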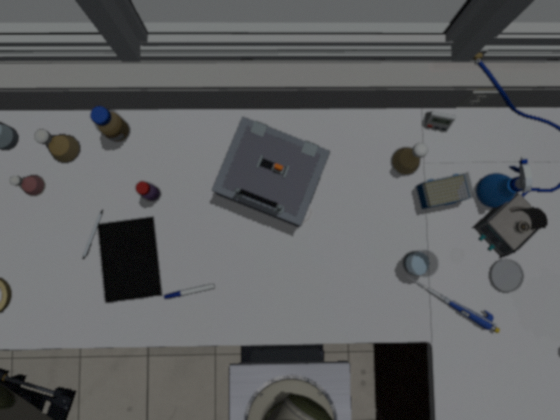

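View pics/scene1.png

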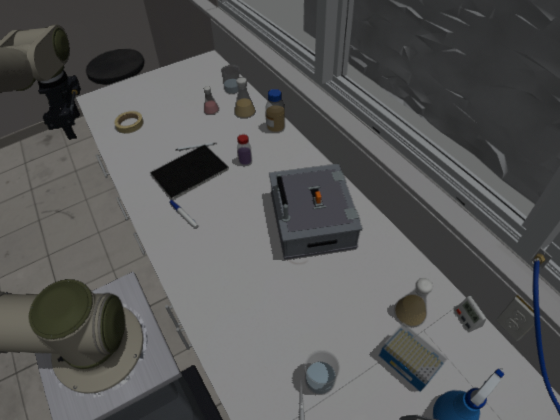

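The top view shows the chest around (272,172), the handle from about (240,192) to (278,212), and the orange knob at about (278,168). The chest is yawed. The bystanders are well clear: bottle (148,190), flask (405,160), beaker (416,264), marker (190,291).

```bash
cat > h.py <<'E'
import numpy as np, cv2
def ray(d,uv,z):
    p=cv2.undistortPoints(np.array([[uv]],float),d['intrinsics'],d['dist_coeffs'])[0,0]
    T=d['world_from_camera']; r=T[:3,:3]@[p[0],p[1],1]; o=T[:3,3]
    return o+r*(z-o[2])/r[2]
def proj(d,P):
    T=np.linalg.inv(d['world_from_camera']); R=T[:3,:3]
    return cv2.projectPoints(np.atleast_2d(np.array(P,float)),cv2.Rodrigues(R)[0],T[:3,3],d['intrinsics'],d['dist_coeffs'])[0][:,0]
E
python3 - <<'E'
from rig import viewer
import cv2
d=viewer.snapshot('top'); c=d['color'][105:235,200:340]
c=cv2.convertScaleAbs(c,alpha=1.8,beta=20)
cv2.imwrite('pics/crop1.png',cv2.resize(c,None,fx=4.6,fy=4.6,interpolation=cv2.INTER_CUBIC))
E
```

```text
(no output)
```

View pics/crop1.png

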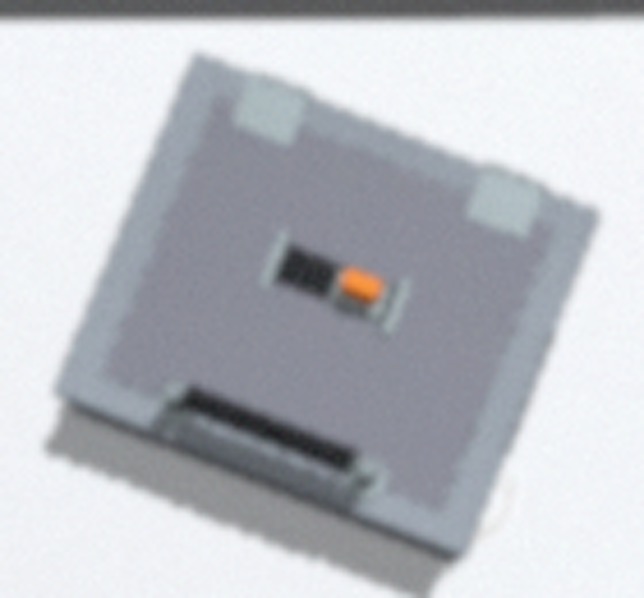

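The crop (4.6x, offset 200,105) shows the black bar from (185,398) to (352,457) and the orange knob top at (361,284), at the right end of its slot. The lid corners are (195,55), (600,210), (460,555) and (60,395).

Run:
```python
from rig import viewer, sensors
from h import *
from scipy.spatial.transform import Rotation as R
d=viewer.snapshot('top'); f=lambda u,v,z: ray(d,(200+u/4.6-.4,105+v/4.6-.4),z)
L,Rr=f(185,398,.146),f(352,457,.146); m=(L+Rr)/2
print('handle',m,np.linalg.norm(L-Rr)); a=L-Rr; print('yaw from bar',np.arctan2(a[1],a[0])-np.pi/2)
k=f(361,284,.128); print('knob',k)
C=[f(*c,.092) for c in((195,55),(600,210),(460,555),(60,395))]
for i in range(4): print(C[i],np.linalg.norm(C[i]-C[i-1]))
for a in (C[0]-C[1],C[3]-C[2]): print('yaw',np.arctan2(a[1],a[0])-np.pi/2)
c=np.mean(C,0); print('centre',c)
yaw=np.arctan2(*(C[0]-C[1])[1::-1])-np.pi/2
yaw=np.mean([np.arctan2(a[1],a[0])-np.pi/2 for a in (C[0]-C[1],C[3]-C[2],L-Rr)])
ex=np.array([np.cos(yaw),np.sin(yaw),0]);ey=np.array([-ex[1],ex[0],0])
print('yaw',yaw,'handle rel',(m-c)@ex,(m-c)@ey,'knob rel',(k-c)@ex,(k-c)@ey)
cur=R.from_rotvec(sensors.state()['ee_rot']); print(cur.as_matrix())
for s in(1,-1):
    T=R.from_matrix(np.c_[[0,0,-1],s*ex,np.cross([0,0,-1],s*ex)]); print(s,(T*cur.inv()).as_rotvec())
print(m-sensors.state()['tool_pos'])
```

```text
handle [0.57359057 0.07342402 0.146     ] 0.09275797775590602
yaw from bar -0.35293073129205577
knob [0.65292662 0.02360287 0.128     ]
[0.79056917 0.11381787 0.092     ] 0.20500769917276693
[ 0.70067164 -0.11083371  0.092     ] 0.24197086333931395
[ 0.50916412 -0.02927278  0.092     ] 0.20815214814885485
[0.59970955 0.18865611 0.092     ] 0.2359904144040296
yaw -0.3806479609538207
yaw -0.3937808933009752
centre [0.65002862 0.04059187 0.092     ]
yaw -0.3757865285156172 handle rel -0.08315369165824518 0.0024880040198745935 knob rel 0.008930805478433994 -0.014739912829199734
[[-4.26738754e-04  3.03925873e-01  9.52695587e-01]
 [-6.91976428e-04  9.52695356e-01 -3.03926109e-01]
 [-9.99999670e-01 -7.88939939e-04 -1.96242490e-04]]
1 [ 1.80464173e-04 -8.93445781e-04 -1.63777181e+00]
-1 [8.77242679e-04 1.77191362e-04 1.50382065e+00]
[ 0.40648765 -0.45044633 -0.11439864]
```

```bash
python3 -m jog '[[[0,0,-0.136],[0.034,-0.0375,0],0.2],[[0,0,-0.136],[0.034,-0.0375,0],0.2],[[0,0,-0.136],[0.034,-0.0375,0],0.2],[[0,0,-0.136],[0.034,-0.0375,0],0.2],[[0,0,-0.136],[0.034,-0.0375,0],0.2],[[0,0,-0.136],[0.034,-0.0375,0],0.2],[[0,0,-0.136],[0.034,-0.0375,0],0.2],[[0,0,-0.136],[0.034,-0.0375,0],0.2],[[0,0,-0.136],[0.034,-0.0375,0],0.2],[[0,0,-0.136],[0.034,-0.0375,0],0.2],[[0,0,-0.136],[0.034,-0.0375,0],0.2],[[0,0,-0.136],[0.030,-0.0375,0],0.2]]' 20
python3 - <<'E'
from rig import viewer,sensors
from h import *
from scipy.spatial.transform import Rotation as R
d=viewer.snapshot('wrist'); s=sensors.state(); np.save('w.npy',d,allow_pickle=True)
M=R.from_rotvec(s['ee_rot']).as_matrix();print(M[:,1],np.arctan2(M[1,1],M[0,1]),M[:,0],s['qpos'])
cv2.imwrite('pics/w1.png',cv2.convertScaleAbs(d['color'],alpha=1.4))
print(proj(d,[[.574,.073,.144],[.653,.0236,.128]]))
E
```

```text
t: 1.7
tool_pos: [0.5721, 0.0725, 0.2605]
ee_rot: [1.48, 1.008, -1.48]
contact_force: [0.5, 0.4, 0.3]
opening: 0.803
[ 0.92721113 -0.37453697  0.00126017] -0.38389766191387115 [ 6.49181285e-04 -1.75748811e-03 -9.99998245e-01] [-0.08544085  0.43224627  1.21609785 -0.0017009   1.49245186  0.29859013]
[[285.53624198 216.57318381]
 [406.97778145 231.03811773]]
```

View pics/w1.png

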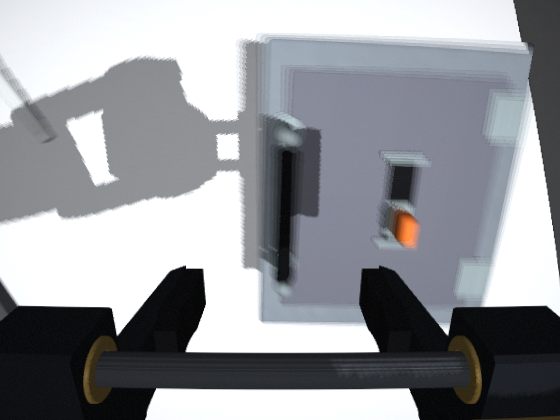

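The wrist view shows the bar from (287,148) to (283,283), with its middle at (285,215). My estimate projects to (285.5,216.6). The knob is seen at (406,228) and predicted at (407,231). They agree, so I descend and grip.

```bash
python3 -m jog '[[[0,0,0],[0.001,0,-0.03],0.3],[[0,0,0],[0.001,0,-0.03],0.3],[[0,0,0],[0,0,-0.028],0.3],[[0,0,0],[0,0,-0.026],0.3],[[0,0,0],[0,0,0],0.6],[[0,0,0],[0,0,0],1],[[0,0,0],[0,0,0],1],[[0,0,0],[0,0,0],1],[[0,0,0],[0,0,0],1],[[0,0,0],[0,0,0],1]]' 20
```

```text
t: 3.0
tool_pos: [0.5717, 0.0745, 0.1463]
ee_rot: [1.475, 1.014, -1.479]
contact_force: [-6.9, 2.4, -0.2]
opening: 0.139
```

```bash
python3 -m jog '[[[0,0,0],[0.0006,-0.0002,0.002],1],[[0,0,0],[0.0006,-0.0002,0.002],1],[[0,0,0],[0.0006,-0.0002,0.002],1],[[0,0,0],[0.0006,-0.0002,0.002],1],[[0,0,0],[0,0,0],1],[[0,0,0],[0,0,0],1]]'
python3 -m jog '[[[0,0,0],[0.0006,-0.0002,0.002],1],[[0,0,0],[0.0006,-0.0002,0.002],1],[[0,0,0],[0,0,0],1],[[0,0,0],[0,0,0],1]]'
```

```text
t: 3.75
tool_pos: [0.5737, 0.0737, 0.1531]
ee_rot: [1.473, 1.016, -1.481]
contact_force: [-6.2, 2.4, -9.6]
opening: 0.143
t: 4.25
tool_pos: [0.5745, 0.0734, 0.1554]
ee_rot: [1.472, 1.018, -1.484]
contact_force: [-4.1, 3.0, -22.8]
opening: 0.14
```

The force climbs steeply from 9.6 to 22.8 N over 2 mm, against 2–4 N for a free lid, so it is locked. I lower it, release, and rise clear.

```bash
python3 -m jog '[[[0,0,0],[-0.0012,0.0004,-0.004],1],[[0,0,0],[-0.0012,0.0004,-0.004],1],[[0,0,0],[-0.0012,0.0004,-0.004],1],[[0,0,0],[0,0,0],1],[[0,0,0],[0,0,0],0.3],[[0,0,0],[0,0,0],0.3],[[0,0,0],[0,0,0],0.3],[[0,0,0],[0,0,0.03],0.3],[[0,0,0],[0,0,0.03],0.3],[[0,0,0],[0,0,0],0.3]]'
```

```text
t: 5.5
tool_pos: [0.5741, 0.0738, 0.2089]
ee_rot: [1.479, 1.007, -1.472]
contact_force: [-0.2, -0.7, -0.4]
opening: 0.702
```

```bash
python3 -m jog '[[[0,0,0],[0.027,-0.0165,0],0.6],[[0,0,0],[0.027,-0.0165,0],0.6],[[0,0,0],[0.026,-0.0165,0],0.6],[[0,0,0],[0,0,-0.028],0.6],[[0,0,0],[0,0,-0.028],0.6],[[0,0,0],[0,0,-0.015],0.6],[[0,0,0],[0,0,-0.012],0.6],[[0,0,0],[0,0,0],0.6]]' 12
python3 - <<'E'
from rig import viewer
import cv2
d=viewer.snapshot('wrist');cv2.imwrite('pics/w2.png',cv2.convertScaleAbs(d['color'],alpha=1.4))
E
```

```text
t: 6.5
tool_pos: [0.653, 0.0245, 0.1232]
ee_rot: [1.476, 1.012, -1.477]
contact_force: [-0.7, -0.5, 0.4]
opening: 0.4
```

View pics/w2.png

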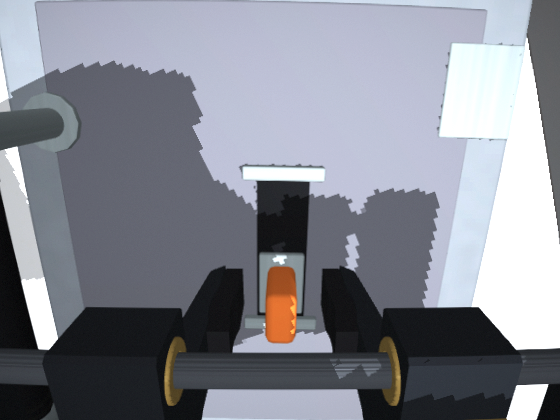

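The knob (281,303) stands centred between the open fingers (edges at about 232 and 330), with free slot ahead of it up to y≈180. I close and slide it toward +y.

```bash
python3 -m jog '[[[0,0,0],[0,0,0],1],[[0,0,0],[0,0,0],1],[[0,0,0],[0,0,0],1],[[0,0,0],[0.0018,0.0046,0],1],[[0,0,0],[0.0018,0.0046,0],1],[[0,0,0],[0.0018,0.0046,0],1],[[0,0,0],[0.0018,0.0046,0],1],[[0,0,0],[0.0018,0.0046,0],1],[[0,0,0],[0.0018,0.0046,0],1],[[0,0,0],[0.0018,0.0046,0],1],[[0,0,0],[0,0,0],1]]' 12
python3 - <<'E'
from rig import viewer
import cv2
d=viewer.snapshot('wrist');cv2.imwrite('pics/w3.png',cv2.convertScaleAbs(d['color'],alpha=1.4))
E
```

```text
t: 7.92
tool_pos: [0.6648, 0.0548, 0.1239]
ee_rot: [1.472, 1.009, -1.481]
contact_force: [-8.3, -9.2, 6.2]
opening: 0.137
```

View pics/w3.png

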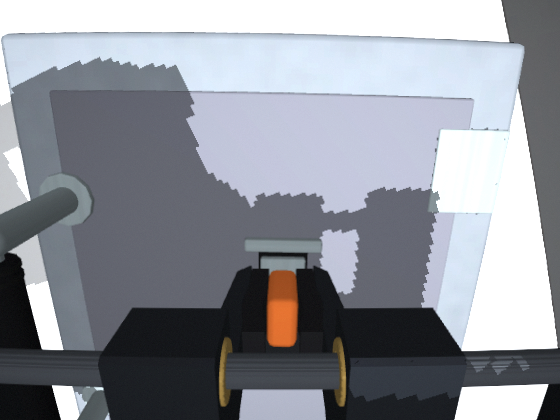

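The slide has moved about 32 mm. The plate is now at the far end bar (283,250), with 9 N resisting. I nudge once more to confirm the stop, then release and return to the handle.

```bash
python3 -m jog '[[[0,0,0],[0.0011,0.0028,0],1],[[0,0,0],[0,0,0],1]]'
python3 -m jog '[[[0,0,0],[0,0,0],0.6],[[0,0,0],[0,0,0],0.5],[[0,0,0],[0,0,0],0.5],[[0,0,0],[0,0,0.03],0.4],[[0,0,0],[0,0,0.03],0.3],[[0,0,0],[0,0,0.025],0.3],[[0,0,0],[0,0,0],0.3]]'
python3 - <<'E'
from rig import viewer,sensors
from h import *
d=viewer.snapshot('wrist');cv2.imwrite('pics/w4.png',cv2.convertScaleAbs(d['color'],alpha=1.4))
E
```

```text
t: 8.22
tool_pos: [0.6656, 0.0568, 0.1236]
ee_rot: [1.471, 1.008, -1.482]
contact_force: [-10.6, -12.3, 4.5]
opening: 0.138
t: 9.1
tool_pos: [0.6675, 0.0597, 0.2105]
ee_rot: [1.478, 1.008, -1.473]
contact_force: [0.3, -0.1, -0.5]
opening: 0.697
```

View pics/w4.png

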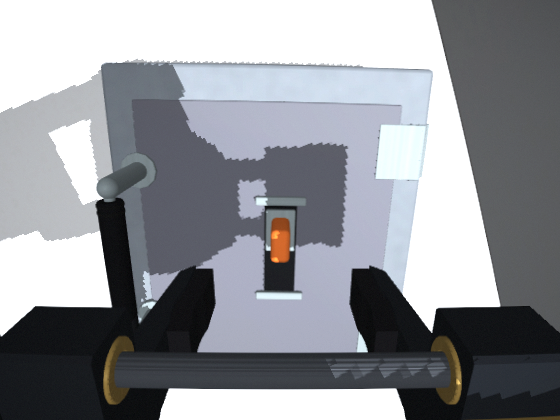

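The slide plate (280,230) now sits against the +y end bar (280,201), and the free slot is behind it. I return to the handle at (0.573,0.074).

```bash
python3 -m jog '[[[0,0,0],[-0.0315,0.0047,0],0.3],[[0,0,0],[-0.0315,0.0047,0],0.3],[[0,0,0],[-0.0315,0.0047,0],0.3],[[0,0,0],[0,0,-0.022],0.3],[[0,0,0],[0,0,-0.022],0.3],[[0,0,0],[0,0,-0.020],0.3],[[0,0,0],[0,0,0],0.6],[[0,0,0],[0,0,0],1],[[0,0,0],[0,0,0],1],[[0,0,0],[0,0,0],1],[[0,0,0],[0,0,0],1],[[0,0,0],[0,0,0],1]]' 25
python3 -m jog '[[[0,0,0],[0.0006,-0.0002,0.002],1],[[0,0,0],[0.0006,-0.0002,0.002],1],[[0,0,0],[0.0012,-0.0004,0.004],1],[[0,0,0],[0.0012,-0.0004,0.004],1],[[0,0,0],[0,0,0],1],[[0,0,0],[0,0,0],1]]'
```

```text
t: 10.65
tool_pos: [0.5713, 0.074, 0.1443]
ee_rot: [1.475, 1.013, -1.479]
contact_force: [-4.8, 1.5, -0.7]
opening: 0.134
t: 11.4
tool_pos: [0.5753, 0.0723, 0.1567]
ee_rot: [1.475, 1.012, -1.478]
contact_force: [-5.6, -0.7, 0.2]
opening: 0.129
```

```bash
python3 -m jog '[[[0,0,0],[0.0046,-0.0019,0.0109],1],[[0,0,0],[0.0046,-0.0019,0.0109],1],[[0,0,0],[0.0057,-0.0023,0.0101],1],[[0,0,0],[0.0057,-0.0023,0.0101],1],[[0,0,0],[0,0,0],1]]'
python3 - <<'E'
from rig import viewer
import cv2
d=viewer.snapshot('scene');cv2.imwrite('pics/s2.png',cv2.resize(cv2.convertScaleAbs(d['color'],alpha=1.3)[90:300,180:460],None,fx=2.5,fy=2.5))
E
```

```text
t: 12.02
tool_pos: [0.597, 0.0635, 0.1996]
ee_rot: [1.477, 1.009, -1.476]
contact_force: [-4.2, -1.9, -0.5]
opening: 0.132
```

View pics/s2.png

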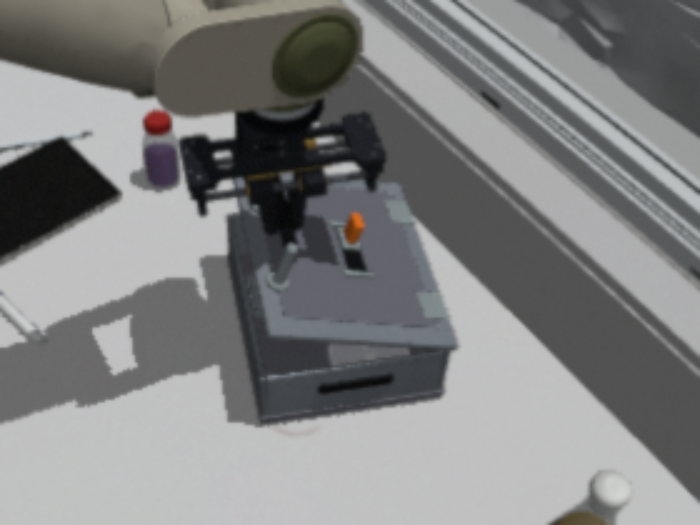

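The lid is open at an angle, with a gap under its front edge at about (330,345), and the fingers are on the handle. It is free, so I continue along the arc.

```bash
python3 -m jog '[[[0,0,0],[0.0068,-0.0027,0.0093],1],[[0,0,0],[0.0068,-0.0027,0.0093],1],[[0,0,0],[0.0078,-0.0031,0.0084],1],[[0,0,0],[0.0078,-0.0031,0.0084],1],[[0,0,0],[0.0086,-0.0035,0.0073],1],[[0,0,0],[0.0086,-0.0035,0.0073],1],[[0,0,0],[0.0094,-0.0038,0.0061],1],[[0,0,0],[0.0094,-0.0038,0.0061],1],[[0,0,0],[0,0,0],1],[[0,0,0],[0,0,0],1],[[0,0,0],[0,0,0],1],[[0,0,0],[0,0,0],1]]'
python3 - <<'E'
from rig import viewer
import cv2
d=viewer.snapshot('scene');cv2.imwrite('pics/s3.png',cv2.convertScaleAbs(d['color'],alpha=1.3))
E
```

```text
t: 13.58
tool_pos: [0.662, 0.0367, 0.2601]
ee_rot: [1.476, 1.009, -1.478]
contact_force: [-1.2, -5.2, -4.7]
opening: 0.131
```

View pics/s3.png

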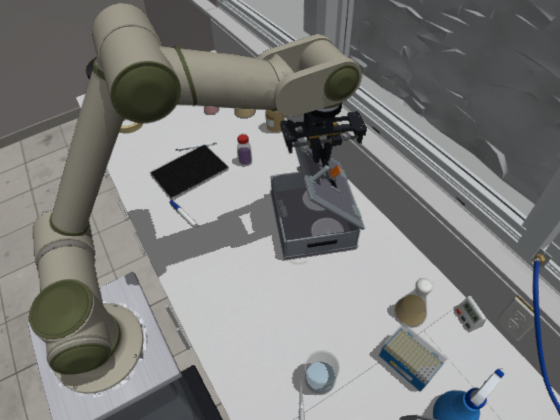

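The lid stands about half open at (335,190), held at the handle (320,172), and the bystanders are where they were. I check that it is still, then hand in.

```bash
python3 -m jog '[[[0,0,0],[0,0,0],1],[[0,0,0],[0,0,0],1],[[0,0,0],[0,0,0],1],[[0,0,0],[0,0,0],1]]'
python3 - <<'E'
from rig import env,sensors
s=sensors.state(); print(s['t'],s['tool_pos'],s['qd'].round(4),s['opening'])
env.close_job()
E
```

```text
t: 14.12
tool_pos: [0.662, 0.0367, 0.2602]
ee_rot: [1.476, 1.009, -1.478]
contact_force: [-1.1, -4.9, -4.9]
opening: 0.133
14.125 [0.66195388 0.03670012 0.26015953] [-0.0013 -0.0001  0.0003  0.0014 -0.0021  0.0014] 0.13263501241870387
the job is handed in; nothing more can be done
```

The lid is half open at about 0.77 rad (worked out from the tool's position), held by its handle, and I handed the job in at 14.1 s.

- **Tug:** I gripped the handle and pulled before touching the slide. The lid was locked: the force rose to about 23 N after a few millimetres. I let it back down.
- **Slide:** I gripped the orange knob and moved it about 32 mm towards +y, until it stopped at 12 N. The wrist picture shows it at the far end of its slot.
- **Lift:** I gripped the handle again and the lid came up freely along its arc to half open.

**Last checks:** the tool was still, the fingers were closed on the bar (opening 0.13), and the last scene picture shows the half-open lid with the bystanders in view apparently unmoved. I judged the bystanders by eye and did not measure them again.

**Two readings that did not quite agree:**
- Early in the lift the vertical force read only about 0 to 0.5 N, where 2 to 4 N was expected. The picture showed the lid rising, and the final reading was 4.9 N.
- The opening reading corresponds to about 12 mm for a 14 mm sleeve, which I took as a sensor offset.

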